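# Close the used-oil can until its cap clicks, and shut the splash cover

### The job

Get the used-oil can ready for collection: turn its filler cap clockwise until it is screwed right home and the ratchet clicks over, then stop: one to three clicks, no more. After that, swing the hinged splash cover fully shut over the cap. Leave the things standing round the can where they are.

Things in the scene. Friction and masses are not known exactly. Their poses are not given: they have to be found in the camera images.
- oil_can: heavy fixed steel can, rounded box 180 (x) x 260 (y) x 111 mm high, low handles on both ends (top 132 mm). Origin: centre of its underside; z up; front is -x. A filler neck leans 35 degrees out of its top to the front: its flange (86 mm across) is centred at (-50, 0, 170) mm, its axis points along (-0.574, 0, 0.819). 'Height' below = distance from that centre along this axis
- cap_fin (a point): middle of the upright fin of the black filler cap, on its axis at height 30 mm. z: out along the axis; x: along the fin. Fin 62 long, 15 thick, from height 15 to 47 mm, on a disc 64 mm across (top at height 15). Grip it across its thickness, tool along the axis. The cap turns in place and cannot come off; it closes clockwise, seen looking onto it from outside
- cap_inner (a joint): rad, how far the cap's inner part is screwed in; grows as the cap turns clockwise; starts at 0.6 to 1.4, fully home against its stop at 2.4 (with no slip the fin then lies along the can's front-back line, so it starts roughly 50 to 105 degrees short of that). Takes about 0.15 N m and stays where left; unscrews if turned anticlockwise
- cap_click (a joint): rad, how far the fin has slipped clockwise round the inner part; starts near 0 (up to 0.15 of play) and stays so, the fin carrying the inner part along, until this is home; then, at 0.2 to 0.3 N m, the ratchet clicks over, 12 clicks a turn: let go, it settles within 0.06 of 0.52 after one click, 1.05 after two, 1.57 after three. The fin's whole turn is cap_inner plus cap_click
- cover_hinge (a point): middle of the splash cover's hinge line, fixed on the oil can 60 mm from the cap's axis on its uphill (rear) side at height 0; its axes are the oil can's, and the hinge runs along y
- cover (a joint): rad, opening of the splash cover: 0 shut over the cap, 1.95 the end of its travel. It starts at 1.75 to 1.95, folded back behind the cap. The hinge is stiff (0.12 N m), so the cover stays where it is left; the stop at 0 is rigid
- cover_tab (a point): middle of the tab (32 mm out, 46 wide, 9 thick) on the free edge of the cover, a steel dish with a roof 122 long, 100 wide and skirts 46 mm deep. Axes turn with the cover: z out of the roof's outer face, y along the hinge, -x from hinge to tab; the hinge is at x +138, z -52.5 mm, the roof's outer face at z +4.5. Open, that face looks to the rear; push it over from there or lead it by the tab
- salt_shaker: bystander: salt shaker, 44 mm across, 90 mm tall, origin under its centre; stands at one end of the can
- bean_tin: bystander: tin, 57 mm across, 72 mm tall, origin under its centre; stands at one end of the can
- onion: bystander: onion, 75 mm across, 77 mm tall, origin under its centre; lies beside the front of the can

How it is judged (in metres and radians):
On the way, in this order (a step that is already met when the one before it is completed fails the run):
1. the cap's thread is home against its stop (value of joint cap_inner above 2.33 rad), for 0.05 s.
2. the cap's ratchet has clicked over at least once (value of joint cap_inner above 2.33 rad and value of joint cap_click above 0.42 rad), for 0.2 s.
3. the cover is shut (value of joint cover below 0.06 rad), for 0.2 s.
At the end, for the whole second after the job is handed in: The cap's inner part is home (within 0.1 rad of its stop), the ratchet stands one to three clicks on (cap_click between 0.42 and 1.75 rad), the cover is shut to within 0.06 rad, and the salt shaker, tin and onion are within 30 mm of where they stood (value of joint cap_inner above 2.3 rad and value of joint cap_click between 0.42 and 1.75 rad and value of joint cover below 0.06 rad and not (distance of salt_shaker from where it was at the start of the episode above 0.03 m) and not (distance of bean_tin from where it was at the start of the episode above 0.03 m) and not (distance of onion from where it was at the start of the episode above 0.03 m)); the robot touches nothing.
It fails at once if the cap is wound on past three clicks (value of joint cap_click above 1.83 rad).
It fails at once if a bystander is pushed more than 30 mm (distance of any of salt_shaker, bean_tin, onion from where it was at the start of the episode above 0.03 m).
It also fails if it takes over 64 s, if anything falls off the work surface, if the arm or the gripper's body presses on something with over 40 N, if the wrist force passes 120 N, or if a joint passes its speed limit or range.

### The arm

A 6-joint arm with a two-finger parallel gripper is mounted at the origin on a cart in front of the work surface, level with it; the furniture and walls round the work are solid. World frame = base frame: x ahead of the robot, y to its left, z up, the work surface at z = 0. Lengths are in mm, angles in rad, forces in N, time in s.
With the tool pointing down it reaches from about 400 to 925 mm from the base axis. Payload 12.5 kg.
Tool frame: the origin (TCP) lies at the centre of the arm's flange, where the gripper is bolted on; the fingertips stand 190 mm ahead of it and the grasp point (between the pads) lies 171 mm ahead of it; z points along the fingers, y is the line along which they close (so a half turn about z gives the same grasp; the last joint's range is limited). The gripper opens to 95 mm and grips with 3 to 60 N. Pads are 20 mm wide; open, the fingers measure 119 mm over their backs; the gripper's body (75 mm by 180 mm) begins 59 mm behind the grasp point.
Start: joints at [-1.33, 0.491, 1.559, -0, 1.092, -0.106], TCP at [212.45, -587.784, 404.761] pointing down, gripper open.
Joint ranges: [-3.1, 3.1], [-0.84, 2.19], [0.05, 2.79], [-1.13, 4.28], [0.06, 2.93], [-2.69, 2.69]. Speed limits (rad/s): [2.22, 2.22, 2.79, 3.14, 3.14, 3.14].

### API

Orientations are given as [roll, pitch, yaw] about the fixed x, y, z axes, in that order (R = Rz(yaw) Ry(pitch) Rx(roll)).
In Python, from cell import env, read_camera, search_frame, cut_out gives the robot as it stands. The module is installed in compiled form; this text tells all that it offers.
- The arm moves only by the tool move_arm, never from a script. Its argument "commands" is a list of rows, each a list of 3 entries, a list of its own where there are three numbers: the shift along the world's x, y, z normalised to -1 to 1, where 1 is 0.03 m, then the turn about the world's z normalised to -1 to 1, where 1 is 0.08 rad, then the opening, from -1 (shut) to 1 (fully open), so that 0 is half open. A call has 1 to 20 rows; each row shifts and turns the commanded pose from where the row before left it; what a row does not reach is not made up. A row lasts 1/12 s, in which the tool goes at most 41.7 mm and 7.16 degrees, less where a joint would pass 70% of its speed; a pose out of reach is approached as far as the arm can. A call with a number of a shift or a turn outside -1 to 1 is refused whole. A call with a gripper value outside its range is refused whole. The fingers move at their own pace and stop on an object; the grip force is fixed at half the most. Time passes only in rows, so rows that do not move let the fingers close. It gives the time, the measured TCP pose, the force, the opening and the grip force at its end, in the units of the state.
- env.state(): the state, without advancing time (a new reading comes with each control period).
- read_camera(name): name is "scene" or "top" or "wrist"; returns a dict with "image" (420x560x3 uint8, red, green, blue), "fx", "fy", "cx", "cy" (pixels), "rvec" (rotation vector, rad) and "tvec" (3), from world to camera coordinates, as OpenCV has them. Camera axes: x right, y down, z forward; pixel columns grow to the right and rows downward; lengths in mm; the calibration is good to about 2 mm. A picture is of the moment at which its call begins. There is no depth.
- env.job_done(): hands the job in; it is judged then, once.
Trained networks look in a picture, given as the dict that the camera call returned (one of the last four; its "shot" number tells which), for a name from the list of things; names that differ only in an ending like _2 or _b are one class to them, and where a whole thing is asked for, a point or a joint stands for the part that bears it (a point fixed in the world has none). Each returns a list of dicts, best first, with "confidence" (0 to 1); they miss things now and then, are a little off and sometimes report something else, mostly with a low value. They report only what shows in the picture. A call takes as long as a camera call.
- search_frame(thing, picture): "at" ([column, row] in pixels, amid what is visible of it).
- cut_out(thing, picture): "region" (420x560 bool, what is visible of it) and "at" ([column, row] in pixels, amid what is visible of it).
The state is a dict: "t": time; "joints": joint angles; "qvel": joint speeds; "tau": joint torques, N m; "eef_pos": TCP position; "tcp_rot": TCP orientation; "ft_force": force on the tool from outside, world axes, zero at the start; "moment": the same for the moment, N m; "opening": opening from 0.0 (shut) to 1.0 (fully open); "grip_force": force on a finger pad.
Only numpy, scipy, OpenCV 4.12 (cv2) and the standard library are available. Lean on these libraries where they do the work, as an engineer would, in place of code of your own. Each camera call takes 0.05 s, during which the arm holds its last target. There are 200 camera calls.

## Working session

There is one attempt and no reset: what is moved stays moved. The work goes in short steps, Python scripts to look and compute and a tool call to move; the robot and the scene stay as the last step left them, time stands still between calls to the robot, and variables do not carry over. Pictures are saved under pics/ and viewed, at most 10 in all, crops included, and the job is handed in when it is done.

Besides the shell and the picture viewer there is one more tool, called after ">>>" by a JSON object that holds its "fn" and its "kwargs". move_arm: Moves the arm, as the interface text tells. Its arguments: {"type":"object","properties":{"commands":{"type":"array","items":{"type":"array"}}},"required":["commands"]}

```bash
mkdir -p pics; cat > h.py <<'E'
import numpy as np, cv2
from cell import env, read_camera, search_frame, cut_out
def proj(p,P):
    K=np.array([[p['fx'],0,p['cx']],[0,p['fy'],p['cy']],[0,0,1.]])
    return cv2.projectPoints(np.array(P,float).reshape(-1,3),np.array(p['rvec'],float),np.array(p['tvec'],float),K,None)[0].reshape(-1,2)
def ray(p,uv):
    R=cv2.Rodrigues(np.array(p['rvec'],float))[0];t=np.array(p['tvec'],float).ravel()
    d=R.T@np.array([(uv[0]-p['cx'])/p['fx'],(uv[1]-p['cy'])/p['fy'],1.]);return -R.T@t,d/np.linalg.norm(d)
def atz(p,uv,z):
    o,d=ray(p,uv);return o+d*(z-o[2])/d[2]
def tri(obs):
    A=np.zeros((3,3));b=np.zeros(3)
    for p,uv in obs:
        o,d=ray(p,uv);M=np.eye(3)-np.outer(d,d);A+=M;b+=M@o
    return np.linalg.solve(A,b)
def save(p,n): cv2.imwrite('pics/'+n+'.png',p['image'][:,:,::-1])
E
python3 - <<'E'
from h import *
P={n:read_camera(n) for n in('scene','top','wrist')}
for n,p in P.items():
    save(p,n+'0')
    print(n,'campos',ray(p,(280,210))[0].round(),'dir',ray(p,(280,210))[1].round(2),p['fx'])
    for th in('oil_can','cap_fin','cover_hinge','cover_tab','salt_shaker','bean_tin','onion'):
        r=search_frame(th,p); print(' ',th,[(np.round(x['at']),round(x['confidence'],2)) for x in r[:2]])
E
```

```text
scene campos [-244.  684.  636.] dir [ 0.69 -0.58 -0.43] 434.68939200580706
  oil_can [(array([285., 217.]), 0.78)]
  cap_fin [(array([294., 195.]), 0.86)]
  cover_hinge [(array([281., 220.]), 0.78)]
  cover_tab [(array([288., 149.]), 0.87)]
  salt_shaker [(array([343., 218.]), 0.68)]
  bean_tin [(array([222., 261.]), 0.57)]
  onion [(array([255., 290.]), 0.79)]
top campos [ 466.   37. 1212.] dir [ 0.08  0.01 -1.  ] 432.42489954787817
  oil_can [(array([304., 201.]), 0.92)]
  cap_fin [(array([308., 224.]), 0.59)]
  cover_hinge [(array([305., 204.]), 0.78)]
  cover_tab [(array([311., 191.]), 0.81)]
  salt_shaker [(array([377., 223.]), 0.72)]
  bean_tin [(array([224., 213.]), 0.97)]
  onion [(array([225., 256.]), 0.87)]
wrist campos [ 285. -561.  384.] dir [-0.24 -0.1  -0.96] 368.045855058616
  oil_can []
  cap_fin []
  cover_hinge []
  cover_tab []
  salt_shaker []
  bean_tin []
  onion []
```

View pics/scene0.png

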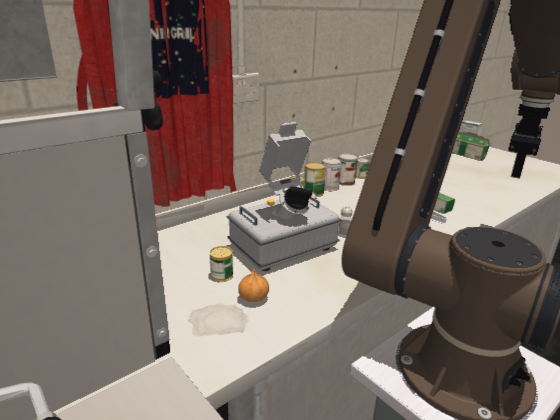

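View pics/top0.png

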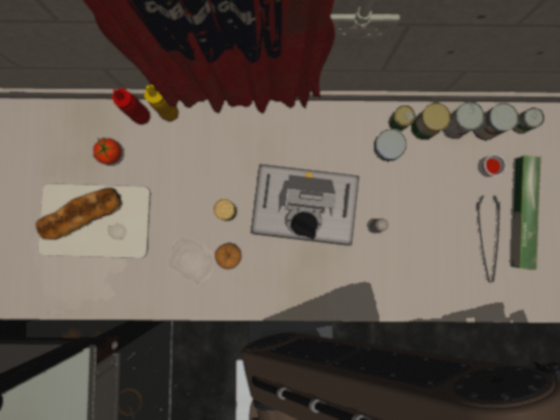

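```bash
python3 - <<'E'
from h import *
pt=read_camera('top');ps=read_camera('scene')
m=cut_out('oil_can',pt)[0]['region']
c=cv2.findContours(m.astype(np.uint8),0,1)[0];c=max(c,key=cv2.contourArea)
box=cv2.boxPoints(cv2.minAreaRect(c)); W=np.array([atz(pt,u,100) for u in box]);print(box.round(),W.round(),'cen',W.mean(0).round(1))
for i in range(2): d=W[i+1]-W[i];print(np.linalg.norm(d),np.arctan2(d[1],d[0]))
for th in('cap_fin','cover_tab'):
    print(th,tri([(q,search_frame(th,q)[0]['at']) for q in(pt,ps)]).round(1))
for th,z in(('salt_shaker',45),('bean_tin',36),('onion',38)): print(th,atz(pt,search_frame(th,pt)[0]['at'],z).round())
a=cv2.resize(pt['image'][155:255,245:365],(720,600),interpolation=3)
b=cv2.resize(ps['image'][115:265,215:365],(600,600),interpolation=3)[:,:,::-1]
cv2.imwrite('pics/a1.png',np.clip(a[:,:,::-1]*1.6,0,255).astype(np.uint8));cv2.imwrite('pics/b1.png',b)
E
```

```text
[[250. 234.]
 [258. 162.]
 [362. 175.]
 [354. 247.]] [[ 493.  120.  100.]
 [ 681.  100.  100.]
 [ 650. -171.  100.]
 [ 463. -147.  100.]] cen [571.9 -24.2 100. ]
188.9730146266387 -0.10881004093143887
272.3016398233463 -1.6860832076943137
cap_fin [518.8 -20.5 179.9]
cover_tab [582.6 -22.2 287.7]
salt_shaker [ 526. -222.   45.]
bean_tin [549. 195.  36.]
onion [432. 190.  38.]
```

View pics/a1.png

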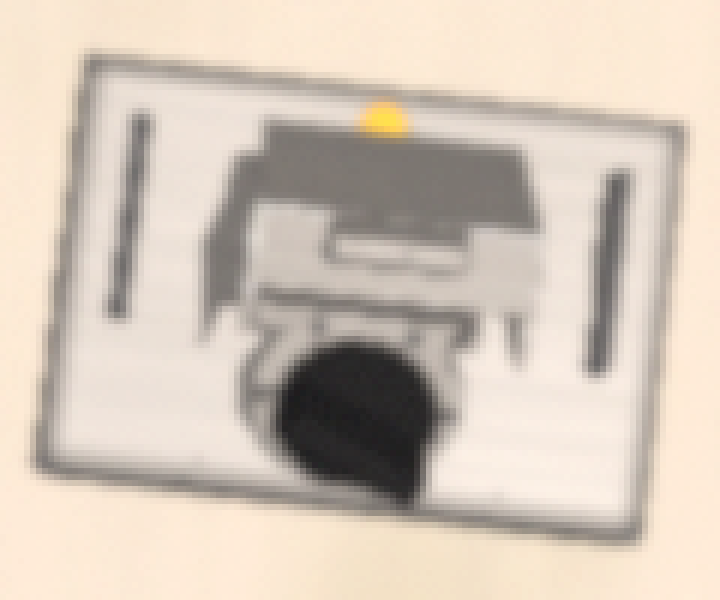

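View pics/b1.png

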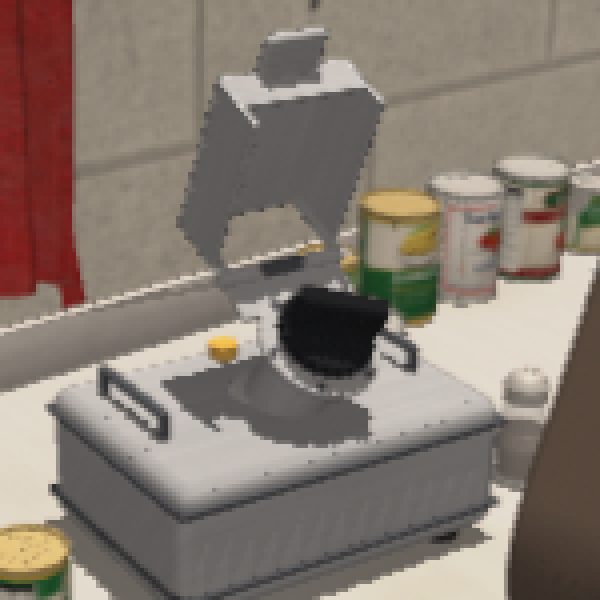

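```bash
python3 - <<'E'
from h import *
s=env.state()
from scipy.spatial.transform import Rotation as R
print(s['tcp_rot'],s['eef_pos'],s['opening'])
try: print(R.from_euler('xyz',s['tcp_rot']).as_matrix().round(2))
except Exception as e: print(e)
E
```

```text
[3.14149227e+00 1.22880683e-05 3.46801499e-01] [ 212.44316671 -587.79820914  404.76017187] 1.00167336517426
[[ 0.94  0.34  0.  ]
 [ 0.34 -0.94 -0.  ]
 [-0.    0.   -1.  ]]
```

>>> {"fn": "move_arm", "kwargs": {"commands": [[[0.2, 1, 0.3], 0, -1], [[0.2, 1, 0.3], 0, -1], [[0.2, 1, 0.3], 0, -1], [[0.2, 1, 0.3], 0, -1], [[0.2, 1, 0.3], 0, -1], [[0.2, 1, 0.3], 0, -1], [[0.2, 1, 0.3], 0, -1], [[0.2, 1, 0.3], 0, -1], [[0.4, 1, 0], 0, -1], [[0.4, 1, 0], 0, -1], [[0.4, 1, 0], 0, -1], [[0.4, 1, 0], 0, -1], [[0.4, 1, 0], 0, -1], [[0.4, 1, 0], 0, -1], [[0.4, 1, 0], 0, -1], [[0.4, 1, 0], 0, -1], [[0.4, 1, 0], 0, -1], [[0.4, 1, 0], 0, -1]]}}

```text
t: 3.2
eef_pos: [380.5, -46.1, 477.1]
tcp_rot: [3.141, -0.001, 0.347]
ft_force: [0.5, -0.2, -0.3]
opening: 0.004
grip_force: 0.0
```

>>> {"fn": "move_arm", "kwargs": {"commands": [[[0.2, 0.1, 0], 1, -1], [[0.2, 0.1, 0], 1, -1], [[0.2, 0.1, 0], 1, -1], [[0.2, 0.1, 0], 1, -1], [[0.2, 0.1, 0], 1, -1], [[0.2, 0.1, 0], 1, -1], [[0.2, 0.1, 0], 1, -1], [[0.2, 0.1, 0], 1, -1], [[0.2, 0, 0], 1, -1], [[0.2, 0, 0], 1, -1], [[0, 0, 0], 1, -1], [[0, 0, 0], 1, -1], [[0, 0, 0], 1, -1], [[0, 0, 0], 1, -1], [[0, 0, 0], 1, -1], [[0, 0, 0], 1, -1], [[0, 0, 0], 1, -1], [[0, 0, 0], 1, -1], [[0, 0, 0], 1, -1], [[0, 0, 0], 1, -1]]}}

```text
t: 4.87
eef_pos: [440.4, -23.8, 476.9]
tcp_rot: [3.141, 0.0, 1.951]
ft_force: [0.2, -0.4, -0.4]
opening: 0.005
grip_force: 0.0
```

>>> {"fn": "move_arm", "kwargs": {"commands": [[[0, 0, 0], 1, -1], [[0, 0, 0], 1, -1], [[0, 0, 0], 1, -1], [[0, 0, 0], 1, -1], [[0, 0, 0], 1, -1], [[0, 0, 0], 1, -1], [[0, 0, 0], 1, -1], [[0, 0, 0], 1, -1], [[0, 0, 0], 1, -1], [[0, 0, 0], 1, -1], [[0, 0, 0], 1, -1], [[0, 0, 0], 1, -1], [[0, 0, 0], 1, -1], [[0, 0, 0], 0.6, -1], [[0, 0, 0], 0, -1]]}}

```text
t: 6.12
eef_pos: [440.4, -23.8, 476.9]
tcp_rot: [3.142, 0.0, 3.037]
ft_force: [1.4, 0.3, 0.9]
opening: 0.009
grip_force: 0.0
```

```bash
python3 - <<'E'
from h import *
w=read_camera('wrist');save(w,'w2')
print(env.state()['eef_pos'],env.state()['tcp_rot'],ray(w,(280,210)))
for th in('cap_fin','cover_tab','cover_hinge'):
    r=search_frame(th,w);print(th,[(np.round(x['at']),round(x['confidence'],2)) for x in r[:2]])
E
```

```text
[440.39393446 -23.76654279 476.862833  ] [3.14146724e+00 2.32357478e-04 3.03378046e+00] (array([363.71410271, -15.42656643, 456.55496441]), array([ 0.26340419, -0.01183066, -0.96461302]))
cap_fin [(array([308., 275.]), 0.64)]
cover_tab []
cover_hinge [(array([306., 246.]), 0.93)]
```

View pics/w2.png

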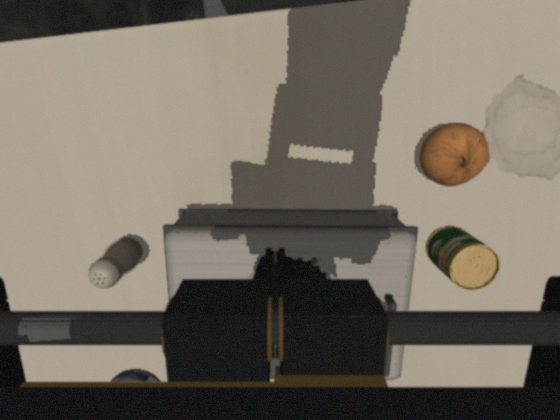

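```bash
cat > cap.py <<'E'
from h import *
a=np.array([-.5736,0,.8192]);e=np.array([.8192,0,.5736]);yy=np.array([0,1.,0])
def w(c,P): # local->world
    x,y,t=c;P=np.atleast_2d(P);return np.c_[x+P[:,0]*np.cos(t)-P[:,1]*np.sin(t),y+P[:,0]*np.sin(t)+P[:,1]*np.cos(t),P[:,2]]
def cp(h,u,v): return np.array([-50,0,170])+h*a+u*e+v*yy
def disc(h0,h1,r=32): return np.array([cp(h,r*np.cos(q),r*np.sin(q)) for h in(h0,h1) for q in np.linspace(0,2*np.pi,24)])
def fin(phi): 
    c,s=np.cos(phi),np.sin(phi)
    return np.array([cp(h,l*c-t*s,l*s+t*c) for h in(15,47) for l in(-31,31) for t in(-7.5,7.5)])
E
cat > fit.py <<'E'
from cap import *
from scipy.optimize import minimize
D=[]
for n,(r0,r1,c0,c1) in(('top',(205,245,280,330)),('scene',(175,220,270,325))):
    im=cv2.imread('pics/%s0.png'%n);p=read_camera(n)
    m=np.zeros(im.shape[:2],np.uint8);m[r0:r1,c0:c1]=(im[r0:r1,c0:c1].max(2)<55);print(n,m.sum());D.append((p,m))
S=8
def cost(x,h0=3):
    t=0
    for p,m in D:
        ys,xs=np.where(m);o=np.array([xs.min()-10,ys.min()-10]);H,W=np.ptp(ys)+21,np.ptp(xs)+21
        r=np.zeros((H*S,W*S),np.uint8)
        for P in(disc(h0,15),fin(x[3])):
            q=((proj(p,w(x[:3],P))-o+.5)*S).astype(np.int32);cv2.fillConvexPoly(r,cv2.convexHull(q),1)
        r=cv2.resize(r.astype(np.float32),(W,H),interpolation=cv2.INTER_AREA);mm=m[o[1]:o[1]+H,o[0]:o[0]+W]
        t+=np.abs(r-mm).sum()/mm.sum()
    return t+((x[0]-572)/30)**2*.1+((x[1]+24)/30)**2*.1+((x[2]+.11)/.05)**2*.05
if __name__=='__main__':
  for f0 in(.8,1.1,1.4,1.8):
    b=minimize(cost,[572,-24,-.11,f0],method='Nelder-Mead',options=dict(initial_simplex=np.array([[572,-24,-.11,f0]]+[list(np.array([572,-24,-.11,f0])+d) for d in np.diag([6,6,.03,.25])])))
    print(f0,b.x.round(3),round(b.fun,3))
E
python3 fit.py
```

```text
top 515
scene 484
0.8 [ 5.71371e+02 -2.18840e+01 -1.13000e-01  1.23700e+00] 0.35
1.1 [ 5.70957e+02 -2.16520e+01 -1.12000e-01  1.20100e+00] 0.351
1.4 [ 5.71089e+02 -2.13090e+01 -1.02000e-01  1.23100e+00] 0.351
1.8 [ 5.71024e+02 -2.16570e+01 -1.09000e-01  1.22700e+00] 0.349
```

```bash
cat > plan.py <<'E'
from cap import *
C=(571,-22.5,-.11)
def finpts(phi):
    c,s=np.cos(phi),np.sin(phi);L=np.linspace(-31,31,63);T=np.linspace(-7.5,7.5,16);H=np.linspace(15,47,17)
    G=np.array(np.meshgrid(H,L,T)).reshape(3,-1).T
    return np.array([-50,0,170])+G[:,:1]*a+(G[:,1:2]*c-G[:,2:]*s)*e+(G[:,1:2]*s+G[:,2:]*c)*yy
def hit(f,phi,hx=10,hy=12):
    P=finpts(phi)-f;return ((abs(P[:,0])<hx)&(abs(P[:,1])<hy)&(P[:,2]>0)).any()
def place(phi,r=24,h=26,sgn=-1):
    # sgn -1: end B, fist behind it
    u=e*np.cos(phi)+yy*np.sin(phi);m=sgn*(e*np.sin(phi)-yy*np.cos(phi))
    for s in np.arange(0,45,.5):
        f=np.array([-50,0,170])+h*a+sgn*r*u-m*s
        if not hit(f,phi): return f
E
python3 - <<'E'
from plan import *
p=read_camera('scene')
for th in(1.75,1.85,1.95):
    c,s=np.cos(th),np.sin(th)
    d=-e*c+a*s; n=a*c+e*s   # hinge->tab dir, outward normal
    H=np.array([-50,0,170])+60*e
    tip=H+52.5*n+154*d; rim=H+130*d
    print(th,'tabtip',tip.round(),proj(p,w(C,tip)).round(1),'rim',rim.round(), 'roofbase', (H+57*n+20*d).round())
for phi in(1.5,1.22,1,.8,.6,.4,.2,0,-.2,-.4,-.6,-.8,-.9):
    f=place(phi);g=place(phi,sgn=1);print(phi,'B',f.round(1),'W',w(C,f)[0].round(),'A',g.round(1))
E
```

```text
1.75 tabtip [-18.   0. 366.] [[289.9 123. ]] rim [-55.   0. 322.] roofbase [ 43.   0. 246.]
1.85 tabtip [ -1.   0. 367.] [[286.2 121.2]] rim [-43.   0. 327.] roofbase [ 47.   0. 242.]
1.95 tabtip [ 15.   0. 366.] [[282.6 120.1]] rim [-31.   0. 331.] roofbase [ 50.   0. 237.]
1.5 B [-53.2 -25.1 199.5] W [515. -42. 199.] A [-92.5  26.5 172. ]
1.22 B [-57.4 -28.9 196.5] W [511. -45. 197.] A [-86.6  35.3 176.1]
1 B [-61.4 -31.3 193.8] W [507. -47. 194.] A [-79.5  39.9 181.1]
0.8 B [-66.3 -31.8 190.3] W [502. -47. 190.] A [-70.   39.5 187.7]
0.6 B [-71.2 -31.3 186.9] W [497. -46. 187.] A [-61.2  35.8 193.9]
0.4 B [-76.2 -29.1 183.4] W [492. -43. 183.] A [-54.3  31.  198.7]
0.2 B [-80.8 -25.3 180.2] W [488. -39. 180.] A [-49.1  25.8 202.3]
0 B [-84.6 -19.5 177.5] W [485. -33. 178.] A [-45.3  19.5 205.1]
-0.2 B [-88.3 -19.7 175. ] W [481. -32. 175.] A [-42.2  15.8 207.2]
-0.4 B [-92.3 -17.4 172.1] W [477. -30. 172.] A [-39.9  10.5 208.8]
-0.6 B [-96.2 -13.3 169.4] W [474. -25. 169.] A [-38.7   4.2 209.6]
-0.8 B [-99.5  -7.5 167.1] W [471. -19. 167.] A [-38.9  -2.6 209.5]
-0.9 B [-100.2   -3.6  166.6] W [471. -15. 167.] A [-39.2  -5.7 209.3]
```

```bash
python3 - <<'E'
from plan import *
for phi in(1.22,1,.9,.8,.7,.6,.5,.4,.3,.2,0,-.3):
    o=[]
    for sgn in(1,-1):
        o.append(min(((tuple(place(phi,r,h,sgn).round(1)),r,h) for r in(14,19,24,29,32) for h in(26,31,36)),key=lambda q:q[0][0]))
    print(phi,'A',o[0],'B',o[1])
E
```

```text
1.22 A ((np.float64(-90.2), np.float64(23.6), np.float64(185.8)), 14, 36) B ((np.float64(-65.4), np.float64(-36.4), np.float64(203.1)), 32, 36)
1 A ((np.float64(-85.8), np.float64(28.5), np.float64(188.9)), 14, 36) B ((np.float64(-70.7), np.float64(-38.0), np.float64(199.5)), 32, 36)
0.9 A ((np.float64(-83.4), np.float64(30.2), np.float64(190.6)), 14, 36) B ((np.float64(-73.5), np.float64(-38.1), np.float64(197.5)), 32, 36)
0.8 A ((np.float64(-80.3), np.float64(30.9), np.float64(192.7)), 14, 36) B ((np.float64(-76.6), np.float64(-37.6), np.float64(195.3)), 32, 36)
0.7 A ((np.float64(-77.4), np.float64(31.6), np.float64(194.7)), 14, 36) B ((np.float64(-79.4), np.float64(-37.1), np.float64(193.4)), 32, 36)
0.6 A ((np.float64(-74.4), np.float64(31.4), np.float64(196.9)), 14, 36) B ((np.float64(-82.3), np.float64(-35.8), np.float64(191.3)), 32, 36)
0.5 A ((np.float64(-71.4), np.float64(30.8), np.float64(199.0)), 14, 36) B ((np.float64(-85.4), np.float64(-33.8), np.float64(189.2)), 32, 36)
0.4 A ((np.float64(-68.5), np.float64(29.9), np.float64(201.0)), 14, 36) B ((np.float64(-88.3), np.float64(-31.3), np.float64(187.2)), 32, 36)
0.3 A ((np.float64(-65.7), np.float64(28.0), np.float64(202.9)), 14, 36) B ((np.float64(-90.9), np.float64(-28.6), np.float64(185.3)), 32, 36)
0.2 A ((np.float64(-63.2), np.float64(25.8), np.float64(204.7)), 14, 36) B ((np.float64(-93.1), np.float64(-26.0), np.float64(183.8)), 32, 36)
0 A ((np.float64(-59.2), np.float64(19.5), np.float64(207.5)), 14, 36) B ((np.float64(-96.9), np.float64(-19.5), np.float64(181.1)), 32, 36)
-0.3 A ((np.float64(-54.6), np.float64(15.9), np.float64(210.7)), 14, 36) B ((np.float64(-101.7), np.float64(-14.4), np.float64(177.7)), 32, 36)
```

```bash
python3 - <<'E'
from plan import *
for sgn,r,ph in((1,18,(1.7,1.4,1.22,1,.8,.6,.5)),(-1,29,(.9,.8,.6,.4,.2,0,-.2,-.4,-.6,-.8,-.9))):
  for phi in ph:
    f=place(phi,r,32,sgn);print('AB'[sgn<0],phi,f.round(),'TCP',(w(C,f)[0]+[0,0,190]).round())
print(env.state()['eef_pos'].round())
E
```

```text
A 1.7 [-96.  14. 177.] TCP [477.   2. 367.]
A 1.4 [-92.  23. 180.] TCP [482.  11. 370.]
A 1.22 [-89.  28. 182.] TCP [486.  15. 372.]
A 1 [-83.  33. 186.] TCP [492.  19. 376.]
A 0.8 [-77.  35. 190.] TCP [498.  21. 380.]
A 0.6 [-70.  35. 195.] TCP [505.  20. 385.]
A 0.5 [-67.  34. 197.] TCP [508.  18. 387.]
B 0.9 [-70. -36. 195.] TCP [498. -50. 385.]
B 0.8 [-73. -35. 193.] TCP [495. -50. 383.]
B 0.6 [-78. -34. 189.] TCP [490. -48. 379.]
B 0.4 [-83. -31. 186.] TCP [485. -44. 376.]
B 0.2 [-88. -26. 182.] TCP [480. -39. 372.]
B 0 [-92. -20. 180.] TCP [477. -32. 370.]
B -0.2 [-96. -18. 177.] TCP [474. -30. 367.]
B -0.4 [-99. -14. 175.] TCP [471. -26. 365.]
B -0.6 [-102.   -9.  173.] TCP [469. -20. 363.]
B -0.8 [-104.   -1.  171.] TCP [468. -13. 361.]
B -0.9 [-104.    2.  171.] TCP [468.  -9. 361.]
[440. -24. 477.]
```

>>> {"fn": "move_arm", "kwargs": {"commands": [[[0.2, 0.3, -0.85], 0, -1], [[0.2, 0.3, -0.85], 0, -1], [[0.2, 0.3, -0.85], 0, -1], [[0.2, 0.3, -0.85], 0, -1], [[0, 0, 0], 0, -1], [[0.17, 0.03, 0], 0, -1], [[0.17, 0.03, 0], 0, -1], [[0.17, 0.03, 0], 0, -1], [[0.17, 0.03, 0], 0, -1], [[0, 0, 0], 0, -1]]}}

```text
t: 7.3
eef_pos: [485.7, 15.6, 375.7]
tcp_rot: [3.141, 0.002, 3.034]
ft_force: [0.1, 0.9, 0.9]
opening: 0.006
grip_force: 0.0
```

>>> {"fn": "move_arm", "kwargs": {"commands": [[[0.1, 0.06, 0.06], 0, -1], [[0.1, 0.06, 0.06], 0, -1], [[0.1, 0.03, 0.06], 0, -1], [[0.1, 0.03, 0.06], 0, -1], [[0.1, 0, 0.06], 0, -1], [[0.1, 0, 0.06], 0, -1], [[0, 0, 0], 0, -1]]}}

```text
t: 7.88
eef_pos: [503.1, 21.5, 385.9]
tcp_rot: [3.141, 0.0, 3.035]
ft_force: [-1.7, 4.3, -0.3]
opening: 0.002
grip_force: 1.5
```

```bash
python3 - <<'E'
from h import *
p=read_camera('scene');cv2.imwrite('pics/s3.png',cv2.resize(p['image'][100:250,200:400],(800,600),interpolation=3)[:,:,::-1])
E
```

```text
(no output)
```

View pics/s3.png

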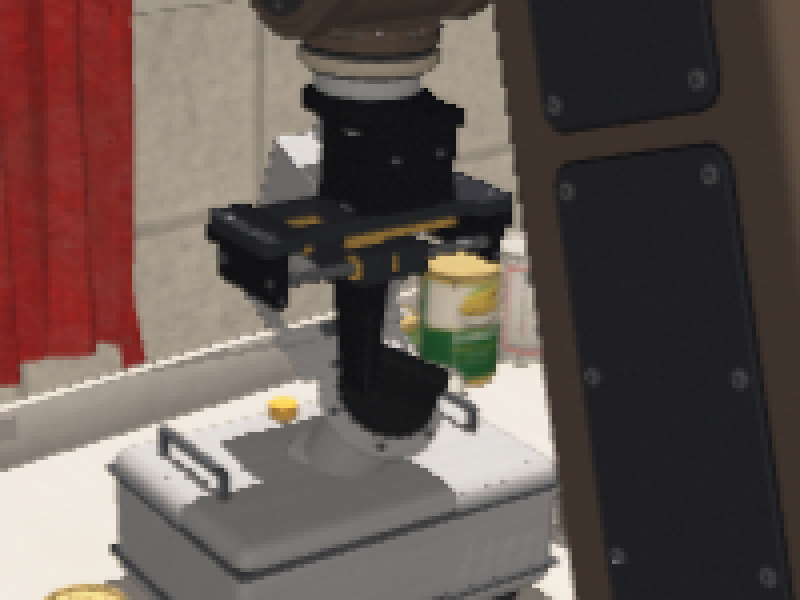

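>>> {"fn": "move_arm", "kwargs": {"commands": [[[-0.3, 0.2, 0], 0, -1], [[-0.5, 0.1, 0.4], 0, -1], [[0, 0, 0.9], 0, -1], [[0, 0, 0.8], 0, -1], [[0, -0.6, 0], 0, -1], [[0, -0.9, 0], 0, -1], [[0.2, -0.9, 0], 0, -1], [[0.3, -0.4, 0], 0, -1], [[0, 0, 0], 0, -1]]}}

```text
t: 8.68
eef_pos: [494.6, -55.4, 448.6]
tcp_rot: [-3.141, 0.001, 3.032]
ft_force: [-0.2, 0.5, 0.4]
opening: 0.005
grip_force: 0.0
```

>>> {"fn": "move_arm", "kwargs": {"commands": [[[0, 0, -0.7], 0, -1], [[0, 0, -0.7], 0, -1], [[0, 0.05, -0.7], 0, -1], [[0, 0, 0], 0, -1]]}}

```text
t: 9.02
eef_pos: [493.1, -51.2, 383.0]
tcp_rot: [3.141, -0.004, 3.035]
ft_force: [0.1, -0.2, -0.6]
opening: 0.0
grip_force: 0.0
```

```bash
python3 - <<'E'
from h import *
p=read_camera('scene');q=read_camera('top')
a=cv2.resize(p['image'][140:240,240:340],(400,400),interpolation=3);b=cv2.resize(q['image'][160:260,250:350],(400,400),interpolation=3)
cv2.imwrite('pics/s4.png',np.hstack([a,b])[:,:,::-1])
E
```

```text
(no output)
```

View pics/s4.png

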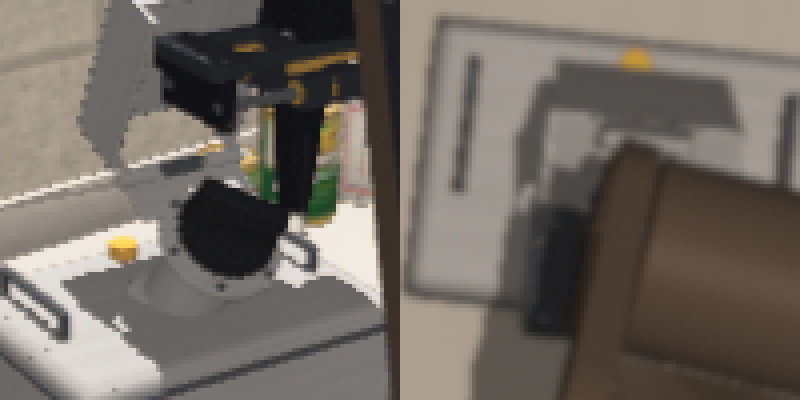

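>>> {"fn": "move_arm", "kwargs": {"commands": [[[-0.1, 0.08, -0.08], 0, -1], [[-0.09, 0.08, -0.08], 0, -1], [[-0.09, 0.08, -0.08], 0, -1], [[-0.07, 0.1, -0.05], 0, -1], [[-0.07, 0.1, -0.05], 0, -1], [[-0.07, 0.1, -0.05], 0, -1], [[-0.07, 0.1, -0.05], 0, -1], [[0, 0, 0], 0, -1]]}}

```text
t: 9.78
eef_pos: [476.8, -32.7, 372.6]
tcp_rot: [-3.141, 0.001, 3.035]
ft_force: [2.0, -2.4, 2.4]
opening: 0.008
grip_force: 1.6
```

>>> {"fn": "move_arm", "kwargs": {"commands": [[[-0.05, 0.05, -0.06], 0, -1], [[-0.05, 0.05, -0.06], 0, -1], [[-0.05, 0.07, -0.05], 0, -1], [[-0.05, 0.07, -0.05], 0, -1], [[0, 0, 0], 0, -1]]}}

```text
t: 10.2
eef_pos: [471.0, -26.0, 365.9]
tcp_rot: [-3.141, 0.001, 3.035]
ft_force: [1.0, -6.1, 4.5]
opening: 0.007
grip_force: 2.8
```

>>> {"fn": "move_arm", "kwargs": {"commands": [[[-0.03, 0.08, -0.03], 0, -1], [[-0.03, 0.08, -0.03], 0, -1], [[-0.02, 0.08, -0.03], 0, -1], [[-0.02, 0.08, -0.03], 0, -1], [[0, 0, 0], 0, -1]]}}

```text
t: 10.62
eef_pos: [467.5, -15.9, 361.8]
tcp_rot: [3.141, -0.002, 3.034]
ft_force: [0.7, 0.2, -0.6]
opening: 0.005
grip_force: 0.0
```

>>> {"fn": "move_arm", "kwargs": {"commands": [[[-0.4, -0.3, 0], 0, -1], [[-0.8, -0.2, 0.2], 0, -1], [[-0.5, 0, 0.8], 0, -1], [[0, 0, 1], 0, -1], [[0, 0, 1], 0, -1], [[0, -1, 1], 0, -1], [[0, -1, 1], 0, -1], [[0, -1, 1], 0, -1], [[0, -1, 0.5], 0, -1], [[0, -1, 0.5], 0, -1], [[0, -1, 0], 0, -1], [[0, 0, 0], 0, -1]]}}

```text
t: 11.62
eef_pos: [417.0, -213.1, 570.4]
tcp_rot: [-3.142, -0.0, 3.032]
ft_force: [-0.3, 0.5, -0.6]
opening: 0.005
grip_force: 0.0
```

```bash
python3 - <<'E'
from h import *
p=read_camera('scene');q=read_camera('top');save(p,'scene5');save(q,'top5')
a=cv2.resize(p['image'][115:225,240:350],(400,400),interpolation=3);b=cv2.resize(q['image'][160:260,250:350],(400,400),interpolation=3)
cv2.imwrite('pics/s5.png',np.hstack([a,b])[:,:,::-1]);print(env.state()['eef_pos'])
import fit,importlib
D=[]
for n,m0,p in(('top',(205,245,280,330),q),('scene',(175,220,270,325),p)):
    im=p['image'];m=np.zeros(im.shape[:2],np.uint8);r0,r1,c0,c1=m0;m[r0:r1,c0:c1]=im[r0:r1,c0:c1].max(2)<55;print(m.sum());D.append((p,m))
fit.D=D
for f in np.arange(-1.6,1.5,.2): print(round(f,2),round(fit.cost([571.1,-21.7,-.11,f]),3),end=' | ')
E
```

```text
[ 416.90555289 -210.23630379  569.79807247]
top 515
scene 484
502
447
-1.6 0.599 | -1.4 0.561 | -1.2 0.51 | -1.0 0.442 | -0.8 0.379 | -0.6 0.361 | -0.4 0.411 | -0.2 0.489 | -0.0 0.551 | 0.2 0.599 | 0.4 0.633 | 0.6 0.643 | 0.8 0.658 | 1.0 0.654 | 1.2 0.635 | 1.4 0.62 |
```

View pics/s5.png

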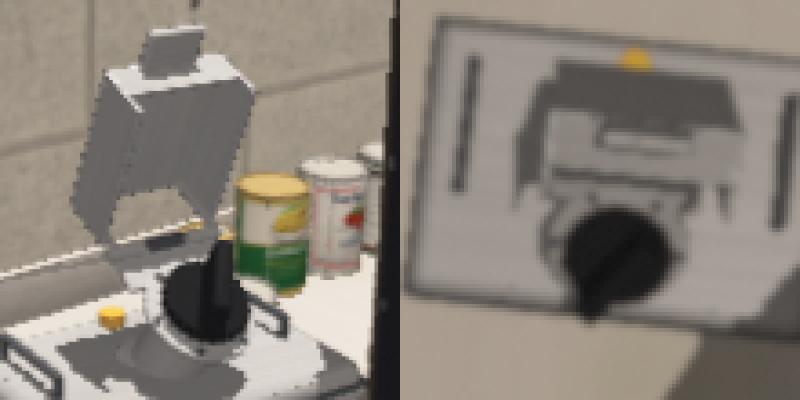

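```bash
python3 - <<'E'
from plan import *
H=np.array([-50,0,170])+60*e
for th in(2.0,1.8,1.6,1.4,1.2,1,.8,.6,.4,.2,.1,0,-.03):
    c,s=np.cos(th),np.sin(th);d=-e*c+a*s;n=a*c+e*s
    f=H+57*n+97*d+[10*np.clip(n[0]*8,-1,1),0,0]
    print(th,'TCP',(w(C,f)[0]+[0,0,190]).round())
E
```

```text
2.0 TCP [618. -28. 500.]
1.8 TCP [597. -25. 506.]
1.6 TCP [574. -23. 507.]
1.4 TCP [552. -20. 503.]
1.2 TCP [531. -18. 496.]
1 TCP [512. -16. 484.]
0.8 TCP [496. -14. 469.]
0.6 TCP [472. -12. 450.]
0.4 TCP [454. -10. 430.]
0.2 TCP [449.  -9. 408.]
0.1 TCP [448.  -9. 397.]
0 TCP [449.  -9. 385.]
-0.03 TCP [449.  -9. 382.]
```

>>> {"fn": "move_arm", "kwargs": {"commands": [[[0.9, 0.7, 0.2], 0, -1], [[0.9, 0.7, 0.2], 0, -1], [[0.9, 0.7, 0], 0, -1], [[0.9, 0.7, 0], 0, -1], [[0.9, 0.8, 0], 0, -1], [[0.9, 0.8, 0], 0, -1], [[0.9, 0.8, 0], 0, -1], [[0.9, 0.8, 0], 0, -1], [[0.3, 0, 0], 0, -1], [[0, 0, 0], 0, -1]]}}

```text
t: 12.65
eef_pos: [643.5, -27.2, 581.2]
tcp_rot: [3.141, -0.002, 3.039]
ft_force: [-0.3, 0.1, -0.6]
opening: 0.003
grip_force: 0.0
```

>>> {"fn": "move_arm", "kwargs": {"commands": [[[0, 0, -0.8], 0, -1], [[0, 0, -0.8], 0, -1], [[0, 0, -0.85], 0, -1], [[-0.4, 0.02, 0], 0, -1], [[-0.4, 0.02, 0], 0, -1], [[-0.4, 0.02, 0], 0, -1], [[-0.3, 0.02, 0], 0, -1], [[-0.3, 0.02, 0], 0, -1], [[-0.3, 0.02, 0], 0, -1], [[-0.3, 0.02, -0.05], 0, -1], [[-0.3, 0.02, -0.1], 0, -1], [[-0.3, 0.02, -0.1], 0, -1], [[-0.3, 0.02, -0.1], 0, -1], [[-0.2, 0, -0.1], 0, -1], [[0, 0, 0], 0, -1]]}}

```text
t: 13.9
eef_pos: [535.9, -23.6, 495.2]
tcp_rot: [-3.142, -0.001, 3.035]
ft_force: [0.5, -0.1, 0.1]
opening: 0.003
grip_force: 0.0
```

>>> {"fn": "move_arm", "kwargs": {"commands": [[[-0.27, 0.07, -0.12], 0, -1], [[-0.27, 0.07, -0.12], 0, -1], [[-0.27, 0.07, -0.12], 0, -1], [[-0.27, 0.03, -0.25], 0, -1], [[-0.27, 0.03, -0.25], 0, -1], [[-0.27, 0.02, -0.21], 0, -1], [[-0.27, 0.02, -0.21], 0, -1], [[-0.27, 0.02, -0.21], 0, -1], [[-0.2, 0.02, -0.22], 0, -1], [[-0.2, 0.02, -0.22], 0, -1], [[-0.2, 0.02, -0.22], 0, -1], [[-0.06, 0, -0.24], 0, -1], [[-0.06, 0, -0.24], 0, -1], [[-0.06, 0, -0.24], 0, -1], [[0, 0, -0.14], 0, -1], [[0, 0, -0.14], 0, -1], [[0, 0, 0], 0, -1]]}}

```text
t: 15.32
eef_pos: [449.0, -12.0, 400.2]
tcp_rot: [3.141, -0.001, 3.035]
ft_force: [0.7, 0.2, 0.4]
opening: 0.004
grip_force: 0.0
```

>>> {"fn": "move_arm", "kwargs": {"commands": [[[0, 0, -0.12], 0, -1], [[0, 0, -0.12], 0, -1], [[0, 0, -0.08], 0, -1], [[0, 0, 0], 0, -1]]}}

```text
t: 15.65
eef_pos: [448.9, -12.0, 391.0]
tcp_rot: [3.141, -0.0, 3.035]
ft_force: [-0.0, -0.1, 0.4]
opening: 0.004
grip_force: 0.0
```

>>> {"fn": "move_arm", "kwargs": {"commands": [[[0, 0, -0.1], 0, -1], [[0, 0, -0.1], 0, -1], [[0, 0, 0], 0, -1]]}}

```text
t: 15.9
eef_pos: [449.1, -12.0, 386.0]
tcp_rot: [-3.142, 0.002, 3.035]
ft_force: [-2.0, 0.4, 12.5]
opening: 0.006
grip_force: 5.3
```

```bash
python3 - <<'E'
from h import *
p=read_camera('scene');cv2.imwrite('pics/s6.png',cv2.resize(p['image'][100:250,200:400],(800,600),interpolation=3)[:,:,::-1])
E
```

```text
(no output)
```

View pics/s6.png

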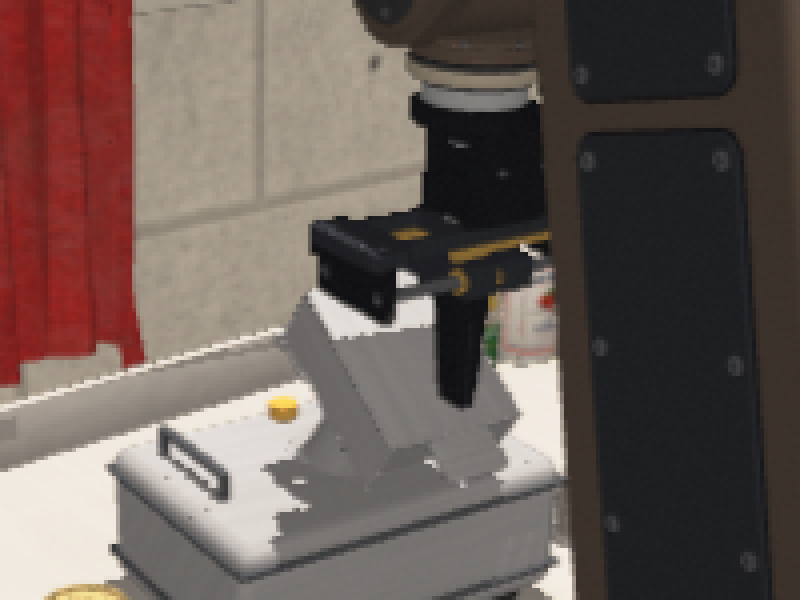

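>>> {"fn": "move_arm", "kwargs": {"commands": [[[0, 0, -0.04], 0, -1], [[0, 0, 0], 0, -1], [[0, 0, 0], 0, -1], [[0, 0, 0], 0, -1], [[0, 0, 0], 0, -1]]}}

```text
t: 16.37
eef_pos: [449.0, -12.0, 385.7]
tcp_rot: [-3.141, 0.003, 3.035]
ft_force: [-4.4, 0.0, 18.8]
opening: 0.008
grip_force: 9.3
```

>>> {"fn": "move_arm", "kwargs": {"commands": [[[0, 0, 0.1], 0, -1], [[0, 0, 0.5], 0, -1], [[0, 0, 1], 0, -1], [[0, 0, 1], 0, -1], [[0, 0, 1], 0, -1], [[0, 0, 1], 0, -1], [[0, -0.5, 0], 0, -1], [[0, -1, 0], 0, -1], [[0, -1, 0], 0, -1], [[0, -1, 0], 0, -1], [[0, -1, 0], 0, -1], [[0, -1, 0], 0, -1], [[0, 0, 0], 0, -1], [[0, 0, 0], 0, -1]]}}

```text
t: 17.53
eef_pos: [448.8, -178.1, 521.7]
tcp_rot: [3.141, -0.001, 3.032]
ft_force: [-0.8, 0.2, -0.5]
opening: 0.005
grip_force: 0.0
```

```bash
python3 - <<'E'
from plan import *
p=read_camera('scene');q=read_camera('top')
H=np.array([-50,0,170])+60*e
for th in(0,.06,.15):
    c,s=np.cos(th),np.sin(th);d=-e*c+a*s;n=a*c+e*s
    pts=[H+52.5*n+154*d+yy*v for v in(-23,23)]+[H+57*n+122*d+yy*v for v in(-50,50)]
    print(th,((proj(p,w(C,pts))-[220,150])*8).round().tolist())
for th,z in(('salt_shaker',45),('bean_tin',36),('onion',38)):
    r=search_frame(th,q); print(th,r and atz(q,r[0]['at'],z).round())
cv2.imwrite('pics/s7.png',cv2.resize(p['image'][150:225,220:320],(800,600),interpolation=3)[:,:,::-1])
E
```

```text
0 [[855.0, 539.0], [737.0, 574.0], [879.0, 428.0], [621.0, 499.0]]
0.06 [[862.0, 514.0], [743.0, 549.0], [883.0, 406.0], [625.0, 476.0]]
0.15 [[871.0, 475.0], [751.0, 509.0], [888.0, 372.0], [628.0, 441.0]]
salt_shaker [ 525. -217.   45.]
bean_tin [554. 193.  36.]
onion [435. 192.  38.]
```

View pics/s7.png

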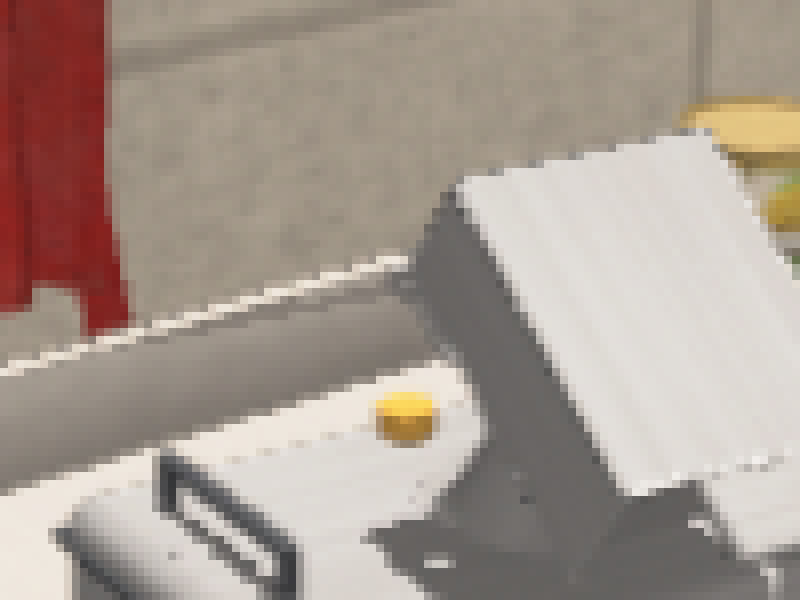

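```bash
python3 -c "
from cell import env
print(env.job_done())"
```

```text
the job is handed in; nothing more can be done
None
```

I turned the cap home and one ratchet click past (the camera fit puts the fin about 0.6 rad past home), then pushed the cover shut against its stop. The salt shaker, tin and onion measured within about 6 mm of where they stood, and the job is handed in at about 17.6 s; no verdict came back.

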